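# Prop the spring hatch of the parts case and take out the brass spindle

## Task

The clear sliding hatch on the white parts case springs shut by itself. Take the long wooden wedge, use it to push the hatch open by its upright dark steel tab, and leave the wedge lying lengthwise on the ledge between the fixed stop and the tab so that the hatch stays propped open by itself. Then reach in, lift out the brass spindle and stand it upright in the empty grey tray, leaving the hatch propped.

Things in the scene. Friction and masses are not known exactly. Their poses are not given: they have to be found in the camera images.
- case: White parts case fixed to the table. Origin: centre of underside. In its frame, mm: outside x ±100, y ±170; well under hatch x -90..45, y -155..-15, walls 80 high, floor z 8; closed deck z 80 at y > -15. Flat ledge along the far side, x 55..100, whole length, top z 90. Fixed dark steel stop on the ledge, full ledge width, y -55..-35, z 90..112; the wedge bears on its +y face.
- hatch (a joint): Clear hatch plate over the well, top z 86 (case frame, mm); 0 = shut, slides to case +y up to 0.165 m. Spring pulls it shut, 3 N shut to 5.5 N open, damped 20 N s/m. Its upright dark steel tab, x 29..99, z 93..155, 10 thick, passes over the ledge; -y face at y = -30 + opening. Leading edge at y = -160 + opening. Propped by the long wedge it stays at about 0.135 m.
- wedge: Long wooden wedge lying flat: 140 mm long (x), 32 wide (y, parallel sides), underside flat, 20 high at the thin end (-x) rising to 44 at the thick end (+x), about 32 at mid-length; about 110 g. Origin: centre of underside. Either end may face the tab. A like wedge only 70 mm long lies nearby: too short.
- spindle: Brass spindle standing in the well: round foot 40 mm diameter, 10 high, tapering by height 14 to a plain shaft 26 mm in diameter up to the top at 66; about 250 g. Origin: centre of underside, z up its axis.
- tray: Empty open grey tray fixed on the table, 140 x 120 mm outside (x, y), walls 4 thick and 25 high, floor 4 thick. Origin: centre of underside.
Not all that is in view belongs to the job. What is shaped like the wedge but blue or turquoise is not meant.

How it is judged (in metres and radians):
On the way:
1. the long wedge, let go, lies on the ledge between stop and tab and holds the hatch open (value of joint hatch above 0.12 m and z of wedge in the frame of case between 0.085 and 0.1 m and x of wedge in the frame of case between 0.05 and 0.105 m and y of wedge in the frame of case between 0.015 and 0.055 m and contact force between the fingers and anything else below 0.3 N), for 0.3 s.
At the end, for the whole second after the job is handed in: The hatch stands open by more than 120 mm, held by the long wedge lying on the ledge between stop and tab (wedge's centre over the ledge and within 20 mm of its seat along it), and the spindle stands upright (within 10 degrees) on the tray's floor, at rest (value of joint hatch above 0.12 m and z of wedge in the frame of case between 0.085 and 0.1 m and x of wedge in the frame of case between 0.05 and 0.105 m and y of wedge in the frame of case between 0.015 and 0.055 m and horizontal distance between spindle and tray below 0.065 m and height (world z) of spindle below 0.015 m and angle between spindle's own z axis and vertical below 0.17 rad and linear speed of each of spindle, wedge below 0.02 m/s); the robot touches nothing.
It also fails if it takes over 58 s, if anything falls off the work surface, if the arm or the gripper's body presses on something with over 40 N, if the wrist force passes 120 N, or if a joint passes its speed limit or range.

## Robot

A 6-joint arm with a two-finger parallel gripper is mounted at the origin on the work surface. World frame = base frame: x ahead of the robot, y to its left, z up, the work surface at z = 0. Lengths are in mm, angles in rad, forces in N, time in s.
With the tool pointing down it reaches from about 300 to 775 mm from the base axis. Payload 14.6 kg.
Tool frame: the origin (TCP) lies at the very end of the fingers, on their centre line; the grasp point (between the pads) lies manip.grip_depth behind it (manip.grip_depth is the distance from the TCP to the grasp point, in mm); x points along the fingers, z is the direction in which the jaws open and shut, and the axes are right-handed (so a half turn about x gives the same grasp; the last joint's range is limited). The gripper opens to 94 mm and grips with 3 to 60 N. Pads are 16 mm wide; open, the fingers measure 119 mm over their backs; the gripper's body (75 mm by 177 mm) begins 78 mm behind the grasp point.
Start: joints at [1.172, 0.3, 1.521, -0, 1.321, -0.067], TCP at [179.157, 519.992, 205.446] pointing down, gripper open.
Joint ranges: [-3.03, 3.03], [-0.79, 2.21], [0.23, 2.52], [-1.04, 4.18], [0, 3.07], [-2.55, 2.55]. Speed limits (rad/s): [2.22, 2.22, 2.57, 3.14, 3.14, 3.14].

## Interface

Orientations are given as [roll, pitch, yaw] about the fixed x, y, z axes, in that order (R = Rz(yaw) Ry(pitch) Rx(roll)).
In Python, from cell import manip gives the robot as it stands.
- The arm moves only by the tool step_arm, never from a script. Its argument "commands" is one flat list of numbers, 7 for each row, row after row: the shift along the tool's x, y, z in m, then the turn, a rotation vector about the tool's x, y, z in degrees, then the finger opening in m, from 0 to 0.094. A call has 1 to 5 rows; each row shifts and turns the commanded pose from where the row before left it, along the tool's axes as they then stand; what a row does not reach is not made up. A row lasts 1/8 s, in which the tool goes at most 62.5 mm and 10.7 degrees, less where a joint would pass 70% of its speed; a pose out of reach is approached as far as the arm can. A call with a gripper value outside its range is refused whole. The fingers move at their own pace and stop on an object; "squeeze" is the grip in N (left out, the last holds). Time passes only in rows, so rows that do not move let the fingers close. It gives the time, the measured TCP pose, the force and the opening at its end, in the units of the state.
- manip.read_state(): the state, without advancing time (a new reading comes with each control period).
- manip.camera(name): name is "scene" or "top" or "wrist"; returns the picture (384x512x3 uint8, red, green, blue); there is no depth.
- manip.camera_model(name): a dict with "intrinsics" (3x3 intrinsics, pixels), "origin" and "orientation" of the camera in the world; the wrist camera has in their place "tool_from_camera" (4x4, takes a point from camera to tool coordinates, whose origin is the TCP and whose axes are the tool frame's). Camera axes: x right, y up, looking along -z (the intrinsics and any distortion apply to the point x, -y, -z); pixel columns grow to the right and rows downward; lengths in mm; the calibration is good to about 2 mm. The wrist camera is an equidistant fisheye: a pixel r from the principal point sees the ray r / f radians off the axis. A picture is of the moment at which its call begins: read the wrist's pose just before it. camera_model takes no time and is no camera call.
- manip.sign_off(): hands the job in, once; it reports no verdict.
Trained networks look in the newest picture that a camera, given by its name, has taken for a name from the list of things; names that differ only in an ending like _2 or _b are one class to them, and where a whole thing is asked for, a point or a joint stands for the part that bears it (a point fixed in the world has none). Each returns a list of dicts, best first, with "score" (0 to 1); they miss things now and then, are a little off and sometimes report something else, mostly with a low value. They report only what shows in the picture. A call takes as long as a camera call. They do not tell look-alikes from the thing itself.
- manip.find_in(thing, camera): "centre" ([row, column] in pixels, amid what is visible of it).
- manip.outline_of(thing, camera): "pixels" (384x512 bool, what is visible of it) and "centre" ([row, column] in pixels, amid what is visible of it).
The state is a dict: "clock": time; "joints": joint angles; "qd": joint speeds; "effort": joint torques, N m; "eef_pos": TCP position; "eef_rot": TCP orientation; "wrist_force": force on the tool from outside, world axes, zero at the start; "moment": the same for the moment, N m; "finger_gap": finger opening in mm.
Only numpy, scipy, OpenCV 4.12 (cv2) and the standard library are available. Lean on these libraries where they do the work, as an engineer would, in place of code of your own. Each camera call takes 0.05 s, during which the arm holds its last target. There are 200 camera calls.

## Working session

There is one attempt and no reset: what is moved stays moved. The work goes in short steps, Python scripts to look and compute and a tool call to move; the robot and the scene stay as the last step left them, time stands still between calls to the robot, and variables do not carry over. Pictures are saved under pics/ and viewed, about 8 in all and at most 12, crops included, and the job is handed in when it is done.

Besides the shell and the picture viewer there is one more tool, called after "Request:" as name(argument=value, ...) on one line, values as JSON. step_arm: Moves the arm, as the interface text tells. Its arguments: {"type":"object","properties":{"commands":{"type":"array"},"squeeze":{"type":"number"}},"required":["commands"]}

```bash
mkdir -p pics; ls
cat > h.py <<'E'
import numpy as np, cv2
from scipy.spatial.transform import Rotation as R
from cell import manip
def cam(n):
    im=manip.camera(n); return im
def save(im,f): cv2.imwrite('pics/'+f,cv2.cvtColor(im,cv2.COLOR_RGB2BGR))
def rot(o):
    o=np.array(o); return o if o.shape==(3,3) else R.from_euler('xyz',o).as_matrix()
def unproj(n,rc,z):
    m=manip.camera_model(n); K=np.array(m['intrinsics']); Rm=rot(m['orientation']); o=np.array(m['origin'])
    rc=np.atleast_2d(rc); d=np.c_[(rc[:,1]-K[0,2])/K[0,0],-(rc[:,0]-K[1,2])/K[1,1],-np.ones(len(rc))]@Rm.T
    return o+d*((z-o[2])/d[:,2])[:,None]
def proj(n,p):
    m=manip.camera_model(n); K=np.array(m['intrinsics']); Rm=rot(m['orientation']); o=np.array(m['origin'])
    c=(np.atleast_2d(p)-o)@Rm; return np.c_[K[1,2]-K[1,1]*c[:,1]/-c[:,2],K[0,2]+K[0,0]*c[:,0]/-c[:,2]]
E
python3 - <<'E'
from h import *
for n in ('scene','top','wrist'): print(n,manip.camera_model(n))
t=cam('top'); s=cam('scene'); save(t,'top0.png'); save(s,'scene0.png')
for n in ('top','scene'):
  for th in ('case','hatch','wedge','spindle','tray'):
    print(n,th,[(np.round(d['centre']),round(d['score'],2)) for d in manip.find_in(th,n)][:4])
print(manip.read_state())
E
```

```text
pics
scene {'intrinsics': array([[424.00624383,   0.        , 252.35869063],
       [  0.        , 424.00624383, 191.34965311],
       [  0.        ,   0.        ,   1.        ]]), 'origin': array([1307.51578654,   10.29636651, 1061.08454403]), 'orientation': array([ 0.70145841, -0.01450583,  1.63224216])}
top {'intrinsics': array([[406.10689514,   0.        , 253.06991058],
       [  0.        , 406.10689514, 185.37479872],
       [  0.        ,   0.        ,   1.        ]]), 'origin': array([ 242.33304331,  -52.59804067, 1498.48452997]), 'orientation': array([ 0.18811944,  0.01337441, -1.56157665])}
wrist {'intrinsics': array([[297.31863964,   0.        , 254.51499222],
       [  0.        , 297.31863964, 191.3442205 ],
       [  0.        ,   0.        ,   1.        ]]), 'tool_from_camera': array([[ 6.49213911e-04,  2.31513235e-01, -9.72831538e-01,
        -1.79030054e+02],
       [ 1.39039204e-03,  9.72830593e-01,  2.31513938e-01,
         6.61138910e+01],
       [ 9.99998823e-01, -1.50291930e-03,  3.09680994e-04,
        -2.07705508e-01],
       [ 0.00000000e+00,  0.00000000e+00
[... 430 characters left out ...]
scene spindle []
scene tray [(array([211., 382.]), 0.84)]
{'clock': 0.6, 'joints': array([ 1.17240108e+00,  2.99874689e-01,  1.52100045e+00,  5.13253614e-06,
        1.32068641e+00, -6.66297935e-02]), 'qd': array([-0.00084539,  0.00126017, -0.00118721, -0.00026892,  0.00144953,
       -0.00098407]), 'effort': array([-9.58150304e-04, -5.31493270e+01, -3.52824748e+01,  7.08235684e-02,
        2.12801277e-02,  5.81526524e-05]), 'eef_pos': array([179.15671978, 519.9966021 , 205.45928063]), 'eef_rot': array([0.09190384, 1.57076483, 1.33093345]), 'wrist_force': array([-0.07781219, -0.2842113 ,  0.27395503]), 'moment': array([ 0.00738981,  0.03409769, -0.00253955]), 'finger_gap': 94.21946107154652}
```

Run:
```python
import cv2,numpy as np
t=cv2.imread('pics/top0.png')[90:290,60:460]; s=cv2.imread('pics/scene0.png')[90:340,30:480]
cv2.imwrite('pics/t1.png',cv2.resize(t,(800,400),interpolation=cv2.INTER_CUBIC)); cv2.imwrite('pics/s1.png',cv2.resize(s,(800,444),interpolation=cv2.INTER_CUBIC))
```

```text
(no output)
```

View pics/t1.png

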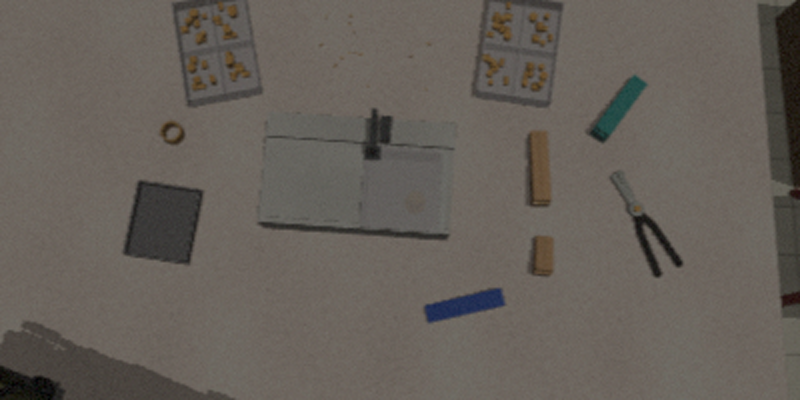

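View pics/s1.png

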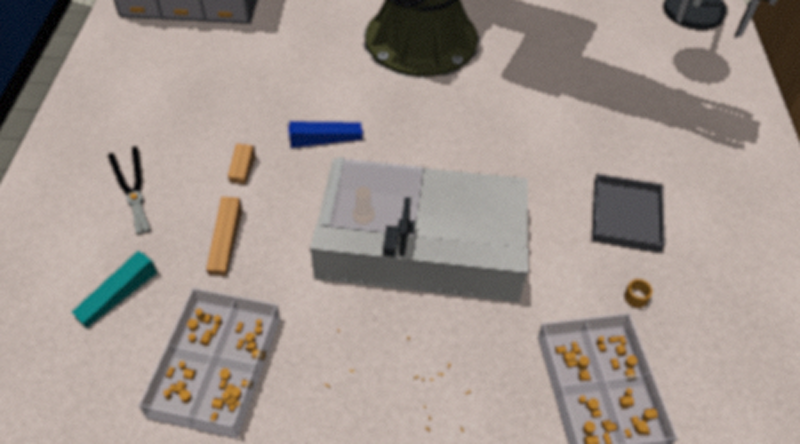

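The top view (crop is 2x, offset 60,90) shows the case in the middle with its ledge on the far (+x) side. The long wedge is at about (540,168), the short one at (543,255), and the tray at (165,222). The spindle shows faintly through the hatch at about (415,200). The hatch slides to world +y. Next I'll fit the models to the outlines.

```bash
cat >> h.py <<'E'
from scipy.optimize import minimize
def T2(p,q):
    c,s=np.cos(q[2]),np.sin(q[2]); return np.c_[p[:,0]*c-p[:,1]*s+q[0],p[:,0]*s+p[:,1]*c+q[1],p[:,2]]
def box(x0,x1,y0,y1,z0,z1): return np.array([[x,y,z] for x in(x0,x1) for y in(y0,y1) for z in(z0,z1)],float)
WEDGE=np.array([[x,y,z] for x,h in((-70,20),(70,44)) for y in(-16,16) for z in(0,h)],float)
CASE=np.r_[box(-100,100,-170,170,0,80),box(55,100,-170,170,80,90)]
TRAY=box(-70,70,-60,60,0,25)
def render(n,p,sc=4):
    uv=proj(n,p)[:,::-1]; h=cv2.convexHull(((uv+.5)*sc*16).astype(np.int32))
    im=np.zeros((384*sc,512*sc),np.uint8); cv2.fillConvexPoly(im,h,1,shift=4); return cv2.resize(im.astype(np.float32),(512,384),interpolation=cv2.INTER_AREA)
def fit(model,masks,q0):
    def cost(v):
        q=[v[0],v[1],v[2]/100]; e=0
        for n,m in masks.items():
            r=render(n,T2(model,q)); e+=np.abs(r-m).sum()/m.sum()
        return e
    q0=np.array([q0[0],q0[1],q0[2]*100.]); b=None
    for k in range(2):
        r=minimize(cost,q0,method='Nelder-Mead',options=dict(initial_simplex=q0+np.r_[np.zeros((1,3)),np.diag([8,8,8])],xatol=.05,fatol=1e-4)); q0=r.x
    return [r.x[0],r.x[1],r.x[2]/100],r.fun
E
python3 - <<'E'
from h import *
cam('top');cam('scene')
def near(th,n,p,z):
    L=manip.outline_of(th,n); uv=proj(n,[[p[0],p[1],z]])[0]
    L=[d for d in L if np.hypot(*(np.array(d['centre'])-uv))<25]; return L[0]['pixels'].astype(np.float32) if L else None
g={'wedge':([174,330],15,WEDGE),'case':([178,236],40,CASE),'tray':([199,142],10,TRAY)}
for th,(rc,z,M) in g.items():
    p=unproj('top',rc,z)[0]; ms={n:near(th,n,p,z) for n in('top','scene')}; ms={n:m for n,m in ms.items() if m is not None}
    print(th,p.round(),{n:int(m.sum()) for n,m in ms.items()})
    for y0 in ((0,np.pi) if th=='wedge' else (0,)):
        for sub in [ms]+[{n:ms[n]} for n in ms]:
            q,f=fit(M,sub,[p[0],p[1],y0-.05]); print(list(sub),np.round(q,3),round(f,4))
E
```

```text
wedge [ 570. -317.   15.] {'top': 450}
['top'] [ 5.68227e+02 -3.14815e+02  2.60000e-02] 0.1319
['top'] [ 5.68227e+02 -3.14815e+02  2.60000e-02] 0.1319
['top'] [ 571.652 -315.098    3.118] 0.1312
['top'] [ 571.652 -315.098    3.118] 0.1312
case [547.  32.  40.] {'top': 5721, 'scene': 8251}
['top', 'scene'] [ 5.46125e+02  2.23190e+01 -6.60000e-02] 0.0525
['top'] [ 5.46409e+02  2.02810e+01 -6.40000e-02] 0.0317
['scene'] [ 5.46053e+02  2.36980e+01 -7.10000e-02] 0.0152
tray [471. 383.  10.] {'top': 1318, 'scene': 1607}
['top', 'scene'] [ 4.65209e+02  3.83715e+02 -1.47000e-01] 0.0823
['top'] [ 4.65640e+02  3.82557e+02 -1.53000e-01] 0.0383
['scene'] [ 4.64583e+02  3.84995e+02 -1.38000e-01] 0.0325
```

```bash
cat >> h.py <<'E'
def psi_of(Rm): return np.arctan2(Rm[1,2],Rm[0,2])
def plan(goal,start=None,step=60,deg=10):
    """goal x,y,z,psi(rad); prints tool shift (mm), turn about tool x (deg) needed, tool pointing down; shift is in start tool axes"""
    s=manip.read_state(); p=np.array(s['eef_pos']); Rm=rot(s['eef_rot'])
    if start is not None: p=np.array(start[:3]);c,n=np.cos(start[3]),np.sin(start[3]);Rm=np.array([[0,-n,c],[0,c,n],[-1,0,0]])
    d=Rm.T@(np.array(goal[:3])-p); a=-np.degrees((goal[3]-psi_of(Rm)+np.pi)%(2*np.pi)-np.pi)
    print('t',s['clock'],'pos',p.round(1),'psi',round(psi_of(Rm),4),'shift mm',d.round(1),'turn x deg',round(a,2),'rows',int(max(np.ceil(np.linalg.norm(d)/step),np.ceil(abs(a)/deg))))
E
python3 - <<'E'
from h import *
print(manip.grip_depth); q=[546.2,22,-.066]
plan([179.2,520,205.5,1.571])
plan([570,-315,175,1.571],start=[179.2,520,205.5,1.571])
print(unproj('top',[190,267],60),unproj('top',[190,267],70))
E
```

```text
18.8
t 1.0 pos [179.2 520.  205.4] psi 1.239 shift mm [-0.1 -0.   0. ] turn x deg -19.02 rows 2
t 1.0 pos [179.2 520.  205.5] psi 1.571 shift mm [  30.5 -390.6 -835.1] turn x deg -0.0 rows 16
[[499.4148227  -81.09437129  60.        ]] [[497.62765173 -80.89627163  70.        ]]
```

Request:
step_arm(commands=[0,0,-0.06,-9.5,0,0,0.07,0,0,-0.06,-9.5,0,0,0.07])

```text
clock: 1.25
eef_pos: [149.0, 402.6, 204.8]
eef_rot: [2.658, 1.57, -2.049]
wrist_force: [1.0, 0.9, 1.8]
finger_gap: 77.1
```

Request:
step_arm(commands=[0.002,-0.03,-0.051,0,0,0,0.07,0.002,-0.03,-0.051,0,0,0,0.07,0.002,-0.03,-0.051,0,0,0,0.07,0.002,-0.03,-0.051,0,0,0,0.07,0.002,-0.03,-0.051,0,0,0,0.07])

```text
clock: 1.88
eef_pos: [300.3, 147.4, 195.8]
eef_rot: [-1.22, 1.569, 0.351]
wrist_force: [0.9, 1.3, -0.4]
finger_gap: 70.3
```

Request:
step_arm(commands=[0.002,-0.03,-0.051,0,0,0,0.07,0.002,-0.03,-0.051,0,0,0,0.07,0.002,-0.03,-0.051,0,0,0,0.07,0.002,-0.03,-0.051,0,0,0,0.07,0.002,-0.03,-0.051,0,0,0,0.07])

```text
clock: 2.5
eef_pos: [450.4, -108.0, 185.6]
eef_rot: [-1.765, 1.57, -0.194]
wrist_force: [0.7, 1.9, -0.0]
finger_gap: 70.2
```

Request:
step_arm(commands=[0.002,-0.03,-0.051,0,0,0,0.07,0.002,-0.03,-0.051,0,0,0,0.07,0.002,-0.03,-0.051,0,0,0,0.07,0.002,-0.03,-0.051,0,0,0,0.07])

```text
clock: 3.0
eef_pos: [570.3, -311.8, 177.3]
eef_rot: [-1.797, 1.571, -0.227]
wrist_force: [0.8, 0.3, 1.0]
finger_gap: 70.1
```

```bash
cat >> h.py <<'E'
def wproj(p,st):
    m=manip.camera_model('wrist'); K=np.array(m['intrinsics']); T=np.array(m['tool_from_camera'])
    t=(np.atleast_2d(p)-st['eef_pos'])@rot(st['eef_rot']); c=(t-T[:3,3])@T[:3,:3]
    v=np.c_[c[:,0],-c[:,1],-c[:,2]]; a=np.arctan2(np.hypot(v[:,0],v[:,1]),v[:,2]); r=np.hypot(v[:,0],v[:,1])+1e-9
    return np.c_[K[1,2]+K[1,1]*a*v[:,1]/r,K[0,2]+K[0,0]*a*v[:,0]/r]
def wunproj(rc,z,st):
    m=manip.camera_model('wrist'); K=np.array(m['intrinsics']); T=np.array(m['tool_from_camera'])
    rc=np.atleast_2d(rc).astype(float); u=np.c_[(rc[:,1]-K[0,2])/K[0,0],(rc[:,0]-K[1,2])/K[1,1]]; a=np.linalg.norm(u,axis=1)+1e-9
    c=np.c_[u[:,0]*np.sin(a)/a,-u[:,1]*np.sin(a)/a,-np.cos(a)]
    Rm=rot(st['eef_rot']); d=c@T[:3,:3].T@Rm.T; o=np.array(st['eef_pos'])+Rm@T[:3,3]
    return o+d*((z-o[2])/d[:,2])[:,None]
E
python3 - <<'E'
from h import *
st=manip.read_state(); im=cam('wrist'); save(im,'w0.png')
for d in manip.outline_of('wedge','wrist'):
    m=d['pixels'].astype(np.uint8); r=cv2.minAreaRect(np.argwhere(m)[:,::-1].astype(np.float32))
    print(round(d['score'],2),d['centre'],m.sum(),r,wunproj(d['centre'],32,st).round())
E
```

```text
0.63 [237.5, 149.8] 781 ((148.97547912597656, 242.5723419189453), (17.511873245239258, 53.79164505004883), 37.14668655395508) [[ 640. -441.   32.]]
0.58 [173.6, 253.7] 3380 ((254.0, 177.0), (32.0, 118.0), 0.0) [[ 561. -313.   32.]]
```

View pics/w0.png

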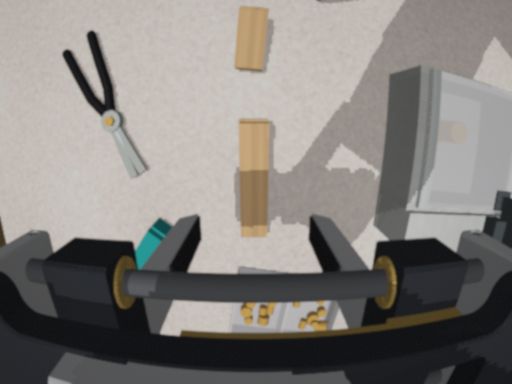

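Run:
```python
import h; from h import *
st=manip.read_state(); m=manip.outline_of('wedge','wrist')
m=[d for d in m if abs(d['centre'][1]-254)<20][0]['pixels'].astype(np.float32)
rs=np.argwhere(m>0)
for r in range(rs[:,0].min(),rs[:,0].max()+1,8): print(r,np.where(m[r])[0][[0,-1]],end=' ')
print()
h.proj=lambda n,p:wproj(p,st)
for y0 in(0,np.pi):
    q,f=fit(WEDGE,{'wrist':m},[570,-314,y0]); print(np.round(q,3),round(f,4))
    plan([q[0],q[1],100,1.571+(q[2]-y0)])
```

```text
118 [244 266] 126 [238 269] 134 [239 268] 142 [239 267] 150 [239 268] 158 [239 268] 166 [239 268] 174 [239 267] 182 [239 268] 190 [240 267] 198 [240 267] 206 [240 266] 214 [240 266] 222 [241 266] 230 [241 265] 
[ 5.67071e+02 -3.15885e+02  1.00000e-03] 0.1236
t 3.15 pos [ 569.6 -311.6  175.4] psi 1.5686 shift mm [75.4  2.3 -4.4] turn x deg -0.21 rows 2
[ 569.417 -315.575    3.137] 0.0428
t 3.15 pos [ 569.6 -311.6  175.4] psi 1.5686 shift mm [75.4 -0.  -4. ] turn x deg 0.12 rows 2
```

Request:
step_arm(commands=[0.045,0,-0.004,0,0,0,0.07,0.05,0,0,0,0,0,0.07,0.045,0,0,0,0,0,0.07,0.029,0,0,0,0,0,0.07,0,0,0,0,0,0,0.07])

```text
clock: 3.78
eef_pos: [568.5, -312.6, 7.1]
eef_rot: [0.998, 1.567, 2.569]
wrist_force: [0.3, 0.9, 0.4]
finger_gap: 70.0
```

Request:
step_arm(commands=[0,0,0,0,0,0,0.02,0,0,0,0,0,0,0.02,0,0,0,0,0,0,0.02,0,0,0,0,0,0,0.02], squeeze=30)

```text
clock: 4.28
eef_pos: [569.7, -314.0, 8.9]
eef_rot: [-2.067, 1.57, -0.497]
wrist_force: [-1.0, 0.4, 0.0]
finger_gap: 33.2
```

Request:
step_arm(commands=[-0.03,0,0,0,0,0,0.02,-0.05,0,0,10.4,0,0,0.02,-0.042,0,0,10.4,0,0,0.02,0,0,0,10.4,0,0,0.02,0,0,0,10.4,0,0,0.02])

```text
clock: 4.9
eef_pos: [569.6, -314.0, 130.9]
eef_rot: [-1.438, 1.57, -0.6]
wrist_force: [-0.1, 1.3, -0.5]
finger_gap: 31.8
```

Request:
step_arm(commands=[0,0,0,10.4,0,0,0.02,0,0,0,10.4,0,0,0.02,0,0,0,10.4,0,0,0.02,0,0,0,10.4,0,0,0.02,0,0,0,10.4,0,0,0.02])

```text
clock: 5.52
eef_pos: [569.4, -313.9, 130.3]
eef_rot: [2.687, 1.57, 2.618]
wrist_force: [0.3, -0.2, -0.4]
finger_gap: 32.3
```

Request:
step_arm(commands=[0,0.05,0.016,0,0,0,0.02,0,0.05,0.016,0,0,0,0.02,0,0.05,0,0,0,0,0.02,0,0.04,0,0,0,0,0.02,0,0,0,0,0,0,0.02])

```text
clock: 6.15
eef_pos: [613.6, -123.9, 130.5]
eef_rot: [2.312, 1.57, 2.252]
wrist_force: [-0.4, -0.9, -1.7]
finger_gap: 31.7
```

Run:
```python
from h import *
st=manip.read_state(); im=cam('wrist'); save(im,'w1.png'); print(st['eef_pos'],psi_of(rot(st['eef_rot'])),st['joints'].round(2),st['finger_gap'],st['wrist_force'])
q=[546.2,22,-.066]; d=np.array(st['eef_pos'][:2])-q[:2]; c,s=np.cos(q[2]),np.sin(q[2]); print('case',c*d[0]+s*d[1],-s*d[0]+c*d[1])
```

```text
[ 613.60580345 -123.88700081  130.50111707] -0.05982041139410506 [-0.26  0.53  1.37  0.    1.24 -0.2 ] 31.735037703384297 [-0.39409091 -0.93697758 -1.72625557]
case 76.88060015266097 -141.12382032992966
```

View pics/w1.png

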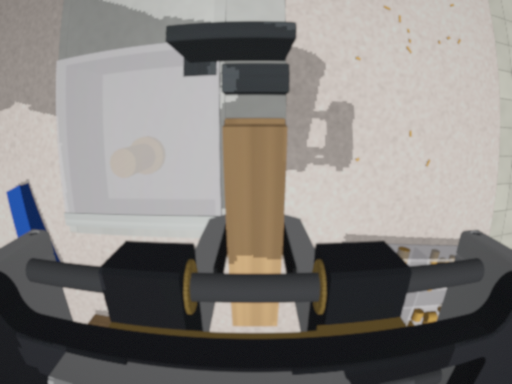

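The wrist view shows the wedge lined up with the ledge, thick end toward the tab. The stop is at rows 65–93, the tab at rows 22–60, and the spindle shows under the hatch at about (155,140). Now I'll push.

Request:
step_arm(commands=[0,0.025,0,0,0,0,0.02,0,0.025,0,0,0,0,0.02,0,0.02,0,0,0,0,0.02,0,0.02,0,0,0,0,0.02,0,0.02,0,0,0,0,0.02], squeeze=45)

```text
clock: 6.82
eef_pos: [620.3, -18.0, 130.4]
eef_rot: [-1.859, 1.569, -1.923]
wrist_force: [-0.6, -6.9, -0.1]
finger_gap: 31.6
```

Request:
step_arm(commands=[0,0.02,0,0,0,0,0.02,0,0.02,0,0,0,0,0.02,0,0.02,0,0,0,0,0.02,0,0.014,0,0,0,0,0.02,0,0,0,0,0,0,0.02])

```text
clock: 7.45
eef_pos: [625.0, 56.5, 130.2]
eef_rot: [-2.361, 1.57, -2.424]
wrist_force: [-2.4, -5.1, -1.2]
finger_gap: 31.8
```

Run:
```python
from h import *
st=manip.read_state(); im=cam('wrist'); save(im,'w2.png'); print(st['eef_pos'],psi_of(rot(st['eef_rot'])),st['finger_gap'],st['wrist_force'],st['moment'])
q=[546.2,22,-.066]; d=np.array(st['eef_pos'][:2])-q[:2]; c,s=np.cos(q[2]),np.sin(q[2]); print('case',c*d[0]+s*d[1],-s*d[0]+c*d[1])
s=cam('scene')[90:290,130:390]; save(cv2.resize(s,None,fx=2,fy=2),'s2.png')
a=cv2.imread('pics/s2.png'); b=cv2.imread('pics/w2.png')[:260,60:340]
b=cv2.resize(b,(int(280*400/260),400)); cv2.imwrite('pics/c2.png',cv2.resize(np.hstack([a,b]),(800,int(400*800/(520+b.shape[1])))))
```

```text
[624.96556386  56.53464877 130.24984082] -0.06297955958538749 31.76208782340751 [-2.43572546 -5.05144655 -1.18390212] [-0.84317502  0.49594425  0.1681045 ]
case 76.31644230846545 39.65421351221837
```

View pics/c2.png

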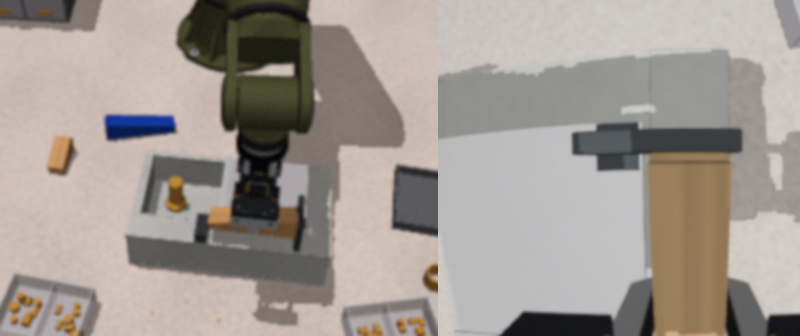

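Request:
step_arm(commands=[0,0.006,0,0,0,0,0.02,0.008,0,0,0,0,0,0.02,0.008,0,0,0,0,0,0.02,0,0,0,0,0,0,0.02])

```text
clock: 8.05
eef_pos: [625.4, 61.9, 113.4]
eef_rot: [-2.453, 1.57, -2.517]
wrist_force: [0.5, -5.8, -3.7]
finger_gap: 31.8
```

Request:
step_arm(commands=[0.006,0,0,0,0,0,0.02,0.006,0,0,0,0,0,0.02,0.002,0,0,0,0,0,0.02,0,0,0,0,0,0,0.02])

```text
clock: 8.55
eef_pos: [625.5, 62.0, 99.9]
eef_rot: [-2.113, 1.57, -2.177]
wrist_force: [-0.0, -5.0, -1.3]
finger_gap: 31.5
```

Request:
step_arm(commands=[0.0015,0,0,0,0,0,0.02,0,0,0,0,0,0,0.02])

```text
clock: 8.8
eef_pos: [625.6, 62.0, 99.7]
eef_rot: [-0.704, 1.57, -0.768]
wrist_force: [-5.9, -5.1, 9.1]
finger_gap: 31.8
```

Run:
```python
from h import *
st=manip.read_state(); im=cam('wrist'); print(st['eef_pos'],st['wrist_force'],st['moment'])
s=cam('scene')[130:260,150:370]; a=cv2.resize(s,None,fx=3.6,fy=3.6,interpolation=cv2.INTER_CUBIC); save(a,'s3.png')
```

```text
[625.59822998  61.99731618  99.74082075] [-5.88296833 -5.10411559  9.12928033] [-0.98035113  1.20728535  0.07139963]
```

View pics/s3.png

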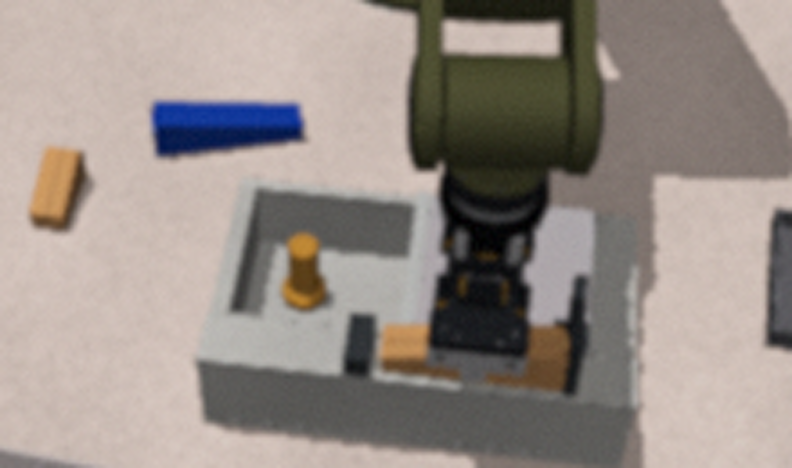

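The wedge is seated on the ledge (9 N up) between stop and tab, with a small gap at the stop. I'll ease it back against the stop.

Request:
step_arm(commands=[-0.001,-0.003,0,0,0,0,0.02,0,-0.003,0,0,0,0,0.02,0,-0.0015,0,0,0,0,0.02])

```text
clock: 9.28
eef_pos: [625.1, 55.2, 99.8]
eef_rot: [-0.439, 1.571, -0.502]
wrist_force: [0.7, -4.4, 0.9]
finger_gap: 31.4
```

Request:
step_arm(commands=[0,-0.0015,0,0,0,0,0.02,0,0,0,0,0,0,0.02])

```text
clock: 9.52
eef_pos: [625.0, 54.5, 99.8]
eef_rot: [0.896, 1.57, 0.833]
wrist_force: [3.5, -1.1, -0.7]
finger_gap: 31.4
```

Request:
step_arm(commands=[0,0,0,0,0,0,0.05,0,0,0,0,0,0,0.05,0,0,0,0,0,0,0.05])

```text
clock: 9.9
eef_pos: [624.8, 54.4, 99.9]
eef_rot: [2.79, 1.571, 2.727]
wrist_force: [0.4, 0.4, 0.3]
finger_gap: 49.8
```

Request:
step_arm(commands=[-0.04,0,0,0,0,0,0.05,-0.05,0,0,0,0,0,0.05,-0.05,0,0,0,0,0,0.05,0,0,0,0,0,0,0.05])

```text
clock: 10.4
eef_pos: [626.0, 54.4, 244.3]
eef_rot: [0.098, 1.564, 0.035]
wrist_force: [0.6, 0.1, -1.9]
finger_gap: 49.8
```

Run:
```python
from h import *
st=manip.read_state(); print(st['eef_pos'],psi_of(rot(st['eef_rot'])),st['wrist_force'])
im=cam('wrist'); save(im,'w4.png')
q=[546.2,22,-.066]
for th in('spindle','wedge'):
  for d in manip.outline_of(th,'wrist'): print(th,'wrist',round(d['score'],2),d['centre'],d['pixels'].sum(),wunproj(d['centre'],74,st).round(1))
for n in('scene','top'):
  cam(n)
  for d in manip.outline_of('spindle',n): rs=np.argwhere(d['pixels']);print(n,round(d['score'],2),d['centre'],rs.min(0),rs.max(0),unproj(n,d['centre'],40).round(1))
```

```text
[626.01001123  54.37693175 244.30898165] -0.06291093375555562 [ 0.59455974  0.07101454 -1.93416982]
wedge wrist 0.75 [179.5, 253.7] 3917 [[626.7  52.   74. ]]
top 0.6 [190.8, 268.7] [186 263] [196 272] [[500.1 -87.7  40. ]]
```

View pics/w4.png

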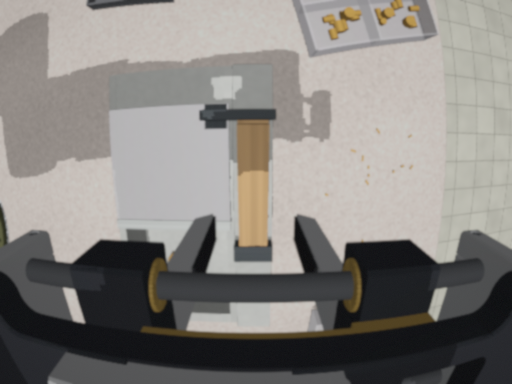

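The wedge is propped between the stop (row 245) and the tab (row 115), and the hatch is open. Next is the spindle.

Request:
step_arm(commands=[0.011,-0.0467,-0.0286,0,0,0,0.05,0.011,-0.0467,-0.0286,0,0,0,0.05,0.011,-0.0467,-0.0286,0,0,0,0.05,0.011,-0.0467,-0.0286,0,0,0,0.05,0,0,0,0,0,0,0.05])

```text
clock: 11.38
eef_pos: [497.1, -127.0, 195.1]
eef_rot: [3.049, 1.569, 2.982]
wrist_force: [0.1, -0.4, 1.0]
finger_gap: 50.0
```

Run:
```python
from h import *
st=manip.read_state(); print(st['eef_pos'],psi_of(rot(st['eef_rot'])),st['joints'].round(2))
im=cam('wrist'); save(im,'w5.png')
for d in manip.outline_of('spindle','wrist'):
  rs=np.argwhere(d['pixels']); print(round(d['score'],2),d['centre'],d['pixels'].sum(),rs.min(0),rs.max(0),wunproj(d['centre'],40,st).round(1))
  print(cv2.minAreaRect(rs[:,::-1].astype(np.float32)))
```

```text
[ 497.14674017 -127.02710142  195.11616005] -0.06668430164740208 [-0.32  0.23  1.64 -0.    1.28 -0.25]
0.71 [141.8, 257.8] 844 [123 241] [154 273] [[504.  -83.6  40. ]]
((257.0, 138.5), (31.0, 32.0), 90.0)
```

View pics/w5.png

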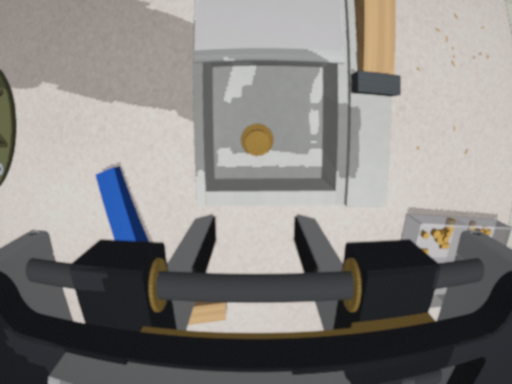

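Run:
```python
import h; from h import *
st=manip.read_state(); m=manip.outline_of('spindle','wrist')[0]['pixels'].astype(np.float32)
a=np.linspace(0,2*np.pi,40); C=lambda r,z:np.c_[r*np.cos(a),r*np.sin(a),0*a+z]
h.proj=lambda n,p:wproj(p,st)
q,f=fit(np.r_[C(20,8),C(20,18),C(13,74)],{'w':m},[504,-83,0]); print(np.round(q,2),f)
plan([q[0],q[1],34,psi_of(rot(st['eef_rot']))])
for zc,r in((8,20),(18,20),(74,13)): print(wproj(T2(C(r,zc),q),st).min(0).round(),wproj(T2(C(r,zc),q),st).max(0).round())
```

```text
[ 5.0529e+02 -7.9430e+01  2.0000e-02] 0.04843009635806084
t 11.525 pos [ 499.4 -124.5  196. ] psi -0.0628 shift mm [162.   45.3   3. ] turn x deg 0.07 rows 3
[122. 241.] [154. 273.]
[122. 240.] [155. 273.]
[129. 244.] [155. 270.]
```

Request:
step_arm(commands=[0.03,0.0453,0.003,0,0,0,0.05,0.045,0,0,0,0,0,0.05,0.045,0,0,0,0,0,0.05,0.03,0,0,0,0,0,0.05,0.014,0,0,0,0,0,0.05])

```text
clock: 12.15
eef_pos: [504.7, -78.8, 30.5]
eef_rot: [2.923, 1.569, 2.862]
wrist_force: [0.3, 0.0, -0.5]
finger_gap: 49.9
```

Request:
step_arm(commands=[0,0,0,0,0,0,0.05,0,0,0,0,0,0,0.015,0,0,0,0,0,0,0.015,0,0,0,0,0,0,0.015,0,0,0,0,0,0,0.015], squeeze=35)

```text
clock: 12.78
eef_pos: [505.0, -80.0, 32.6]
eef_rot: [-0.173, 1.57, -0.236]
wrist_force: [-2.5, 1.4, 6.6]
finger_gap: 24.8
```

Request:
step_arm(commands=[-0.02,0,0,0,0,0,0.015,-0.04,0,0,0,0,0,0.015,-0.05,0,0,0,0,0,0.015,-0.05,0,0,0,0,0,0.015,-0.01,0,0,0,0,0,0.015])

```text
clock: 13.4
eef_pos: [505.7, -80.2, 205.0]
eef_rot: [-0.16, 1.566, -0.223]
wrist_force: [-0.2, 0.6, -3.7]
finger_gap: 24.8
```

Run:
```python
from h import *
st=manip.read_state(); print(st['finger_gap'],st['wrist_force']); plan([465,384,200,psi_of(rot(st['eef_rot']))])
```

```text
24.83908428906002 [-0.21771901  0.55523738 -3.6686364 ]
t 13.4 pos [505.7 -80.2 205. ] psi -0.0631 shift mm [  4.3 460.7 -69.9] turn x deg -0.0 rows 8
```

Request:
step_arm(commands=[0,0.03,-0.0045,0,0,0,0.015,0,0.046,-0.0069,0,0,0,0.015,0,0.046,-0.0069,0,0,0,0.015,0,0.046,-0.0069,0,0,0,0.015,0,0.046,-0.0069,0,0,0,0.015])

```text
clock: 14.02
eef_pos: [485.4, 137.0, 200.6]
eef_rot: [-2.872, 1.569, -2.936]
wrist_force: [1.3, 0.2, -2.3]
finger_gap: 24.8
```

Request:
step_arm(commands=[0,0.046,-0.0069,0,0,0,0.015,0,0.046,-0.0069,0,0,0,0.015,0,0.046,-0.0069,0,0,0,0.015,0,0.046,-0.0069,0,0,0,0.015,0,0.03,-0.0045,0,0,0,0.015])

```text
clock: 14.65
eef_pos: [466.7, 352.9, 200.2]
eef_rot: [-2.539, 1.568, -2.601]
wrist_force: [0.6, -1.1, -3.2]
finger_gap: 24.6
```

Run:
```python
from h import *
st=manip.read_state(); print(st['finger_gap'],st['wrist_force']); plan([465,384,36,psi_of(rot(st['eef_rot']))])
save(cam('wrist'),'w6.png')
for d in manip.outline_of('spindle','wrist'): print('sp',d['score'],d['centre'])
for d in manip.find_in('tray','wrist'): print('tray',d['score'],d['centre'],wunproj(d['centre'],10,st))
a=cv2.imread('pics/w6.png'); s=cv2.cvtColor(cam('scene'),cv2.COLOR_RGB2BGR)[90:290,130:430]
cv2.imwrite('pics/c6.png',np.hstack([cv2.resize(a,(400,300)),cv2.resize(s,(400,300))]))
```

```text
24.60231429221425 [ 0.62298201 -1.05960168 -3.23792239]
t 14.65 pos [466.7 352.9 200.2] psi -0.0619 shift mm [164.1  31.2  -3.3] turn x deg -0.0 rows 3
sp 0.63 [236.7, 256.3]
tray 0.68 [152.3, 249.3] [[462.16466824 381.19088861  10.        ]]
```

View pics/c6.png

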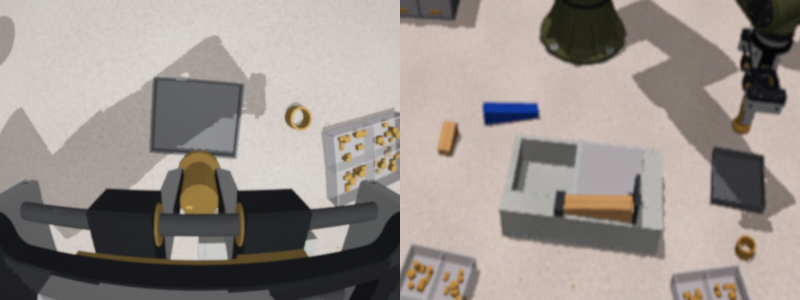

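Spindle held upright, tray empty ahead, wedge still propping the hatch. Now lower it.

Request:
step_arm(commands=[0.03,0.031,-0.003,0,0,0,0.015,0.045,0,0,0,0,0,0.015,0.045,0,0,0,0,0,0.015,0.035,0,0,0,0,0,0.015,0.012,0,0,0,0,0,0.015])

```text
clock: 15.48
eef_pos: [466.1, 380.7, 32.7]
eef_rot: [-2.427, 1.567, -2.491]
wrist_force: [-0.3, -0.1, -2.1]
finger_gap: 24.6
```

Request:
step_arm(commands=[0.002,0,0,0,0,0,0.015,0,0,0,0,0,0,0.015])

```text
clock: 15.72
eef_pos: [467.3, 382.6, 34.3]
eef_rot: [0.682, 1.569, 0.619]
wrist_force: [-0.4, 0.7, -1.6]
finger_gap: 24.8
```

Request:
step_arm(commands=[0.002,0,0,0,0,0,0.015,0,0,0,0,0,0,0.015])

```text
clock: 15.98
eef_pos: [466.8, 382.5, 31.4]
eef_rot: [0.682, 1.57, 0.619]
wrist_force: [-0.5, -0.9, -1.8]
finger_gap: 24.9
```

Request:
step_arm(commands=[0.0015,0,0,0,0,0,0.015,0,0,0,0,0,0,0.015])

```text
clock: 16.23
eef_pos: [466.6, 382.4, 29.4]
eef_rot: [-2.39, 1.571, -2.453]
wrist_force: [-0.0, 0.1, -2.5]
finger_gap: 24.8
```

Request:
step_arm(commands=[0.0012,0,0,0,0,0,0.015,0,0,0,0,0,0,0.015])

```text
clock: 16.48
eef_pos: [466.7, 382.5, 28.6]
eef_rot: [0.709, 1.57, 0.646]
wrist_force: [-1.5, -0.4, 3.0]
finger_gap: 24.9
```

Request:
step_arm(commands=[0.001,0,0,0,0,0,0.015,0,0,0,0,0,0,0.015])

```text
clock: 16.73
eef_pos: [466.7, 382.6, 28.6]
eef_rot: [0.758, 1.57, 0.695]
wrist_force: [-6.2, -4.5, 14.1]
finger_gap: 24.7
```

Floor contact. I'll release and retreat.

Request:
step_arm(commands=[-0.001,0,0,0,0,0,0.015,0,0,0,0,0,0,0.05,0,0,0,0,0,0,0.05,0,0,0,0,0,0,0.05])

```text
clock: 17.23
eef_pos: [466.6, 382.3, 28.1]
eef_rot: [-2.301, 1.571, -2.364]
wrist_force: [0.6, 0.1, 0.7]
finger_gap: 49.1
```

Request:
step_arm(commands=[-0.03,0,0,0,0,0,0.05,-0.05,0,0,0,0,0,0.05,-0.05,0,0,0,0,0,0.05,-0.04,-0.03,0,0,0,0,0.05,0,0,0,0,0,0,0.05])

```text
clock: 17.85
eef_pos: [465.8, 352.0, 201.6]
eef_rot: [0.625, 1.565, 0.56]
wrist_force: [0.1, 0.0, 0.1]
finger_gap: 50.4
```

Run:
```python
import h; from h import *
st=manip.read_state(); print(st['clock'],st['eef_pos'],st['wrist_force'])
save(cam('wrist'),'w7.png'); L=manip.outline_of('spindle','wrist')
a=np.linspace(0,2*np.pi,40); C=lambda r,z:np.c_[r*np.cos(a),r*np.sin(a),0*a+z]
h.proj=lambda n,p:wproj(p,st)
for d in L[:1]: print(d['score'],d['centre'],fit(np.r_[C(20,4),C(20,14),C(13,70)],{'w':d['pixels'].astype(np.float32)},[466,382,0]))
a=cv2.imread('pics/w7.png'); s=cv2.cvtColor(cam('scene'),cv2.COLOR_RGB2BGR)[90:290,130:430]
cv2.imwrite('pics/c7.png',np.hstack([cv2.resize(a,(400,300)),cv2.resize(s,(400,300))]))
```

```text
17.85 [465.78920661 351.97750286 201.60369106] [0.13575831 0.04381298 0.0885787 ]
0.8 [154.6, 252.3] ([np.float64(467.4422312814835), np.float64(380.7319805781598), np.float64(0.02430339342015153)], np.float64(0.07317450642585754))
```

View pics/c7.png

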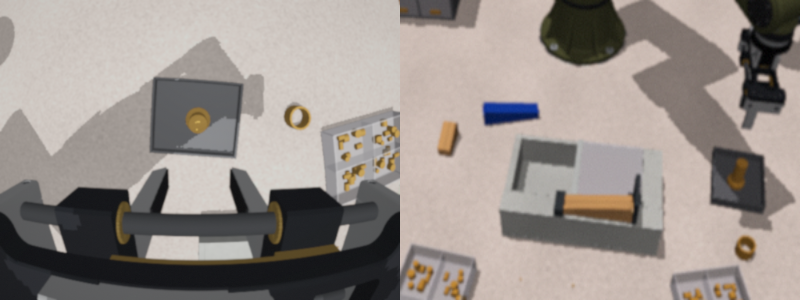

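The spindle stands upright near the tray's centre, the wedge still props the hatch, and the gripper is clear.

```bash
python3 -c "
from cell import manip
print(manip.sign_off())"
```

```text
the job is handed in; nothing more can be done
None
```

The job is done and handed in at about 18 s of the 58 s allowed; the hand-in gives no verdict.

- **Hatch:** I pushed it open with the long wedge, thick end against the tab. I seated the wedge on the ledge, backed it against the stop and let go. In the last picture the hatch is still open, with the wedge between stop and tab. I did not measure the opening itself.
- **Spindle:** I lifted it out and set it down on the tray floor, with contact felt at 3 to 14 N. A fit to the last wrist picture puts it at about (467, 381) mm, within about 4 mm of the tray's centre. It looks upright there, but I did not measure its tilt.
- **Robot:** the gripper is about 200 mm up, touching nothing, and the wrist force reads close to 0.

Two things disagreed slightly. The top and scene cameras placed the case about 3 mm apart in y, and arm position readings wandered by 1 to 3 mm, so I used contact force for the seating and the placing.

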